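Restock the tape caddy and hang it on the bench hook

TASK

Load the brown roll of packing tape into the yellow caddy, flat on the tray with its core over the black hub. Then swing up the caddy's handle and hang the caddy by it on the double hook of the grey stand, the black grip between the two prongs, hanging free and still. Leave the other things on the bench where they are.

Things in the scene. Friction and masses are not known exactly. Their poses are not given: they have to be found in the camera images.
- caddy: yellow sheet-steel tape caddy standing loose on the bench, 0.42 kg, 116 mm deep (its x) by 128 mm wide (its y). Origin: centre of its underside, z up. Floor top at 5 mm, rim all round at 22 mm; at the middle of each end (y = +-63 mm) an upright ear 30 mm wide reaches up to 75 mm. A wire handle (bail) swings on the ears
- caddy_hub (a point): top centre of the black hub in the middle of the caddy's floor, 22 mm above the caddy's underside; the hub is 44 mm in diameter, tapering to 30 mm at the top; the core of a tape roll drops over it, the roll then standing 5 mm above the caddy's underside. Axes as the caddy's
- bail_pivot (a point): middle of the line about which the bail swings: along the caddy's y, 60 mm above the centre of its underside. Axes as the caddy's, z up
- bail_grip (a point): middle of the black round grip (16 mm diameter, 46 mm long, turns freely on the wire) on the bail's crossbar, on its axis, 90 mm from bail_pivot; y along the crossbar. The bare straight 6 mm wire reaches to 54 mm either side. Upright, it is 150 mm above the caddy's underside, well above a loaded roll
- caddy_bail (a joint): swing of the bail: 0 folded down level towards the caddy's -x side (the side away from the robot), grows as it is raised, 1.57 upright, stop at 2.4; light friction (0.035 N m) keeps it where it is left, and lets the hung caddy level itself only roughly
- brown_roll: roll of brown packing tape lying flat, 103 mm outer diameter, 48 mm high, open core about 58 mm across (wall about 21 mm thick), 0.16 kg. Origin: centre of its underside, z up. It can be pinched by its wall from above, one finger in the core; fingertips kept 22 mm above its underside clear the hub and the caddy's rim
- cream_roll: roll of cream packing tape lying flat, 111 mm outer diameter, 50 mm high, not wanted here. Origin: centre of its underside
- hook_stand: grey stand screwed to the back of the bench: base plate 90 x 110 mm, square post, its front 5 mm before the origin, 268 mm high. Origin: centre of its underside; -x is where the prongs point, roughly at the robot. Two 8 mm steel prongs at y = +-35 mm leave the post at 243 mm height, run down to a crook 105 mm in front, then up to red tips 126 mm in front, tops 253 mm high
- hook_seat (a point): where the middle of the crossbar's axis comes to rest in the crooks: midway between the two prongs, 230 mm above the bench, 104.5 mm in front of the stand's origin; axes as the stand's: y from prong to prong, -x out towards the tips
- red_marker: capped red and white marker pen lying on the bench, 120 x 14 x 15 mm, a bystander. Origin: centre of its underside

How it is judged:
By the outcome, as a careful person would: the job done as asked, in the order asked, and still so for the second after the job is handed in, with the robot touching nothing.
It also fails if it takes over 72 s, if anything falls off the work surface, if the arm or the gripper's body presses on something with over 40 N, if the wrist force passes 120 N, or if a joint passes its speed limit or range.

ROBOT

A 6-joint arm with a two-finger parallel gripper is mounted at the origin on a cart in front of the work surface, level with it; the furniture and walls round the work are solid. World frame = base frame: x ahead of the robot, y to its left, z up, the work surface at z = 0. Lengths are in mm, angles in rad, forces in N, time in s.
With the tool pointing down it reaches from about 350 to 775 mm from the base axis. Payload 7.3 kg.
Tool frame: the origin (TCP) lies at the very end of the fingers, on their centre line; the grasp point (between the pads) lies bot.grip_point_offset behind it (bot.grip_point_offset is the distance from the TCP to the grasp point, in mm); z points along the fingers, y is the line along which they close (so a half turn about z gives the same grasp; the last joint's range is limited). The gripper opens to 92 mm and grips with 3 to 60 N. Pads are 19 mm wide; open, the fingers measure 130 mm over their backs; the gripper's body (75 mm by 190 mm) begins 47 mm behind the grasp point.
Start: joints at [0.978, 0.342, 1.524, -0, 1.275, -0.146], TCP at [226.832, 473.489, 226.741] pointing down, gripper open.
Joint ranges: [-2.53, 2.53], [-0.77, 2.02], [0.04, 2.7], [-1, 4.14], [0.28, 2.66], [-3.11, 3.11]. Speed limits (rad/s): [2.57, 2.57, 3.14, 3.14, 3.14, 3.14].

INTERFACE

Orientations are given as [roll, pitch, yaw] about the fixed x, y, z axes, in that order (R = Rz(yaw) Ry(pitch) Rx(roll)).
In Python, from plant import bot gives the robot as it stands. The module is installed in compiled form; this text tells all that it offers.
- The arm moves only by the tool carry_out, never from a script. Its argument "plan" is a list of rows, each an object of numbers: "tx", "ty", "tz": the shift along the world's x, y, z in mm; "rx", "ry", "rz": the turn, a rotation vector about the world's x, y, z in rad. A call has 1 to 12 rows; each row shifts and turns the commanded pose from where the row before left it; what a row does not reach is not made up. A row lasts 1/10 s, in which the tool goes at most 50 mm and 8.59 degrees, less where a joint would pass 70% of its speed; a pose out of reach is approached as far as the arm can. A call with a gripper value outside its range is refused whole. "gripper" is the closure, from 0 (fully open) to 1 (shut), set as the call begins (left out, the last holds). The fingers move at their own pace and stop on an object; the grip force is fixed at half the most. Time passes only in rows, so rows that do not move let the fingers close. It gives the time, the measured TCP pose, the force, the opening and the grip force at its end, in the units of the state.
- bot.get_obs(): the state, without advancing time (a new reading comes with each control period).
- bot.capture(name): name is "side" or "top"; returns the picture (420x560x3 uint8, red, green, blue); there is no depth.
- bot.camera_model(name): a dict with "camera_matrix" (3x3 intrinsics, pixels), "dist" ([k1, k2, p1, p2, k3] as OpenCV has them; the pictures are not rectified), "R" (3x3) and "t" (3): a world point X has camera coordinates R X + t. Camera axes: x right, y down, z forward; pixel columns grow to the right and rows downward; lengths in mm; the calibration is good to about 2 mm. A picture is of the moment at which its call begins. camera_model takes no time and is no camera call.
- bot.close_job(): hands the job in; it is judged then, once.
The state is a dict: "time": time; "joint_positions": joint angles; "dq": joint speeds; "tau": joint torques, N m; "tool_pos": TCP position; "tcp_rot": TCP orientation; "contact_force": force on the tool from outside, world axes, zero at the start; "moment": the same for the moment, N m; "grip_width": finger opening in mm; "finger_force": force on a finger pad.
Only numpy, scipy, OpenCV 4.12 (cv2) and the standard library are available. Lean on these libraries where they do the work, as an engineer would, in place of code of your own. Each camera call takes 0.05 s, during which the arm holds its last target. There are 200 camera calls.

## Working session

There is one attempt and no reset: what is moved stays moved. The work goes in short steps, Python scripts to look and compute and a tool call to move; the robot and the scene stay as the last step left them, time stands still between calls to the robot, and variables do not carry over. Pictures are saved under pics/ and viewed, at most 10 in all, crops included, and the job is handed in when it is done.

Besides the shell and the picture viewer there is one more tool, called after "Request:" by a JSON object that holds its "op" and its "data". carry_out: Moves the arm, as the interface text tells. Its arguments: {"type":"object","properties":{"plan":{"type":"array"},"gripper":{"type":"number"}},"required":["plan"]}

```bash
mkdir -p pics && python3 - <<'E'
from plant import bot
import cv2
for n in("top","side"):
    cv2.imwrite(f"pics/{n}0.png",bot.capture(n)[:,:,::-1])
    m=bot.camera_model(n);print(n,{k:v for k,v in m.items()})
o=bot.get_obs();print(o,bot.grip_point_offset)
E
```

```text
top {'camera_matrix': array([[436.38758568,   0.        , 281.91065389],
       [  0.        , 436.38758568, 207.63647751],
       [  0.        ,   0.        ,   1.        ]]), 'dist': array([0.00146601, 0.        , 0.        , 0.        , 0.        ]), 'R': array([[ 0.01455718, -0.99962584,  0.02315739],
       [-0.98564528, -0.0182418 , -0.16784103],
       [ 0.16820067, -0.02038168, -0.98554205]]), 't': array([  27.59557826,  535.03959985, 1180.75426481])}
side {'camera_matrix': array([[494.34718826,   0.        , 281.29335162],
       [  0.        , 494.34718826, 203.45879429],
       [  0.        ,   0.        ,   1.        ]]), 'dist': array([-0.03832973,  0.        ,  0.        ,  0.        ,  0.        ]), 'R': array([[-0.9890916 , -0.14533222,  0.02400722],
       [-0.09595348,  0.51202974, -0.85359151],
       [ 0.11176194, -0.84658378, -0.52038945]]), 't': array([ 531.66353253,  167.50847104, 1357.03996661])}
{'time': 0.1, 'joint_positions': array([ 9.78013289e-01,  3.42643148e-01,  1.52487159e+00,  2.59187941e-06,
        1.27540119e+00, -1.46006863e-01]), 'dq': array([ 0.00036032, -0.0011128 , -0.00269873,  0.00018199, -0.00143518,
        0.00035651]), 'tau': array([ 1.06653923e-03, -4.32007170e+01, -2.44693226e+01,  7.19192787e-02,
        5.26634278e-02, -7.75079593e-05]), 'tool_pos': array([226.62196688, 473.19152791, 226.13701462]), 'tcp_rot': array([-3.14028382e+00, -1.94973992e-04,  2.69481559e+00]), 'contact_force': array([-0.25891094, -0.55604395, -0.01982628]), 'moment': array([-0.03355261, -0.01472329,  0.05807216]), 'finger_force': 0.0, 'grip_width': 91.97228199781371} 18.8
```

View pics/top0.png

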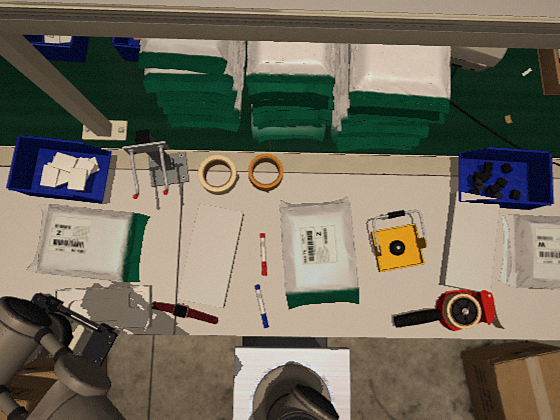

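View pics/side0.png

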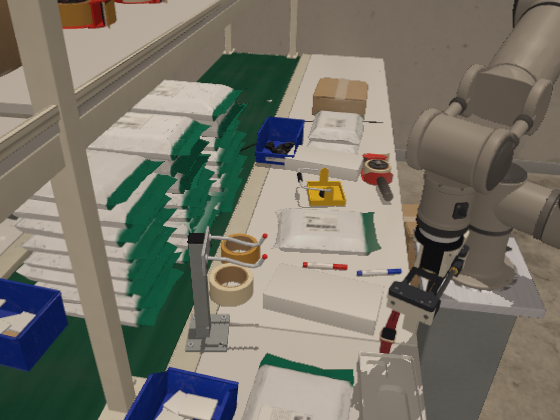

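The top view shows the stand near (160,165), the cream roll at (218,174), the brown roll at (265,172) and the caddy at (398,248) with its bail folded away from the robot. I'll enlarge these.

```bash
python3 - <<'E'
import cv2,numpy as np
t=cv2.imread("pics/top0.png");s=cv2.imread("pics/side0.png")
def c(im,x,y,w,h,f,wd=None):return cv2.resize(im[y:y+h,x:x+w],None,fx=f,fy=f,interpolation=cv2.INTER_CUBIC)
# top: (115,120,190x100)x4=760x400 not enough; two composites
a=c(t,115,120,180,100,4); cv2.imwrite("pics/a.png",a)      # 720x400
b=np.hstack([c(t,355,195,80,90,5),c(s,290,160,80,90,5)]); cv2.imwrite("pics/b.png",b) #800x450
d=c(s,180,225,130,130,4.5);cv2.imwrite("pics/d.png",d)
E
```

```text
(no output)
```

View pics/a.png

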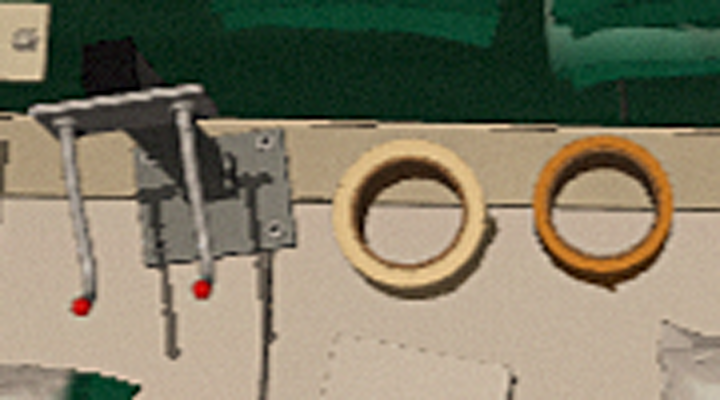

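View pics/b.png

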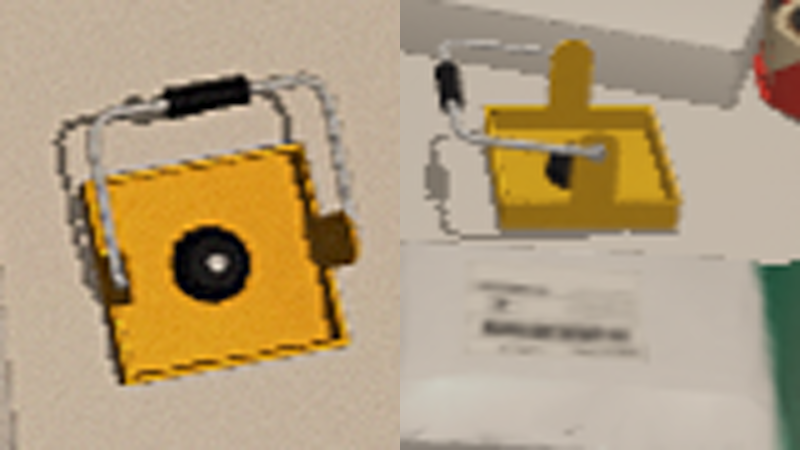

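View pics/d.png

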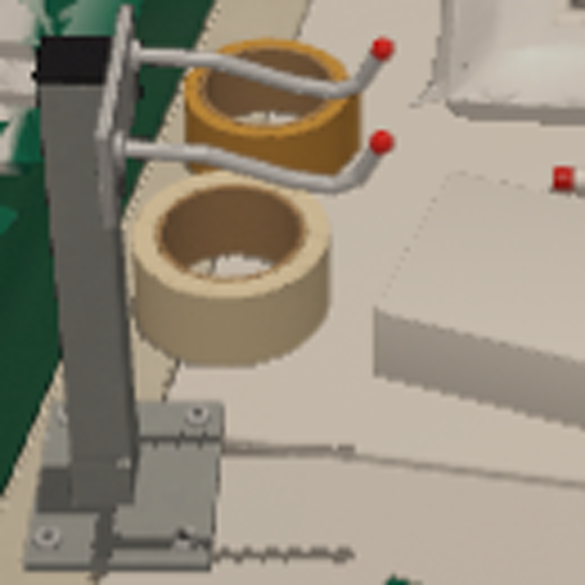

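Pixels read in the crops (crop coordinates):
- **Stand:** tips at a(81,306) and (203,289), d(382,48) and (382,141).
- **Brown roll:** top ring centre about a(603,204), d(272,90).
- **Caddy:** hub, corners and grip from b.

Next I fit the poses.

```bash
cat > h.py <<'E'
from plant import bot
import numpy as np,cv2
from scipy.optimize import least_squares
M={n:bot.camera_model(n) for n in("top","side")}
def proj(n,P):
    m=M[n];return cv2.projectPoints(np.float64(P).reshape(-1,1,3),cv2.Rodrigues(m["R"])[0],m["t"],m["camera_matrix"],m["dist"])[0][:,0]
def fit(pts,model,x0,fmt=2):
    """pts: list (cam,(u,v),key..) ; model(x,key)->world"""
    f=lambda x:np.concatenate([(proj(c,model(x,k))[0]-uv) for c,uv,k in pts])
    r=least_squares(f,x0,x_scale=np.maximum(np.abs(x0),1),loss="soft_l1");print(np.round(r.x,3),"res",np.round(f(r.x).reshape(-1,2),1).tolist());return r.x
def rz(a,p):c,s=np.cos(a),np.sin(a);return np.array([c*p[0]-s*p[1],s*p[0]+c*p[1],p[2]])
def obj(x,p):return np.array([x[0],x[1],0])+rz(x[2],p)
def caddy(x,k):
    if isinstance(k,str):
        d={'g':0,'gl':23,'gr':-23}[k];return obj(x,(-90*np.cos(x[3]),d,60+90*np.sin(x[3])))
    return obj(x,k)
E
cat > p.py <<'E'
from h import *
A=lambda u,v:((u+.5)/4-.5+115,(v+.5)/4-.5+120)
B=lambda u,v:((u+.5)/5-.5+355,(v+.5)/5-.5+195)
C=lambda u,v:((u-400+.5)/5-.5+290,(v+.5)/5-.5+160)
D=lambda u,v:((u+.5)/4.5-.5+180,(v+.5)/4.5-.5+225)
L,R=(-126,35,249),(-126,-35,249)
print("stand");s=fit([("top",A(81,306),L),("top",A(203,289),R),("side",D(382,141),L),("side",D(382,48),R)],obj,[800,250,0])
print("seat",obj(s,(-104.5,0,230)))
print("roll");r=fit([("top",A(603,204),(0,0,48)),("side",D(272,90),(0,0,48))],lambda x,k:np.array([x[0],x[1],48]),[750,30])
print("cream");fit([("top",A(410,216),0),("side",D(231,236),0)],lambda x,k:np.array([x[0],x[1],50]),[750,150])
print("caddy");c=fit([("top",B(217,262),(0,0,22)),("top",B(123,382),(-58,64,22)) if 0 else ("top",B(123,382),(-58,64,22)),
 ("top",B(347,345),(-58,-64,22)),("top",B(300,147),(58,-64,22)),("top",B(88,183),(58,64,22))][:1]+
 [("top",B(123,382),(-58,64,22)),("top",B(347,345),(-58,-64,22)),("top",B(300,147),(58,-64,22)),("top",B(88,183),(58,64,22))] if 0 else
 [("top",B(217,262),(0,0,22)),("top",B(206,94),'g'),("top",B(165,102),'gr'),("top",B(248,87),'gl'),("side",C(450,85),'g'),
  ("top",B(123,382),(58,-64,22)),("top",B(347,345),(58,64,22)),("top",B(300,147),(-58,64,22)),("top",B(88,183),(-58,-64,22)),
  ("side",C(573,42),(0,-63,75)),("side",C(598,137),(0,63,75))],caddy,[570,-270,3.3,.3])
E
python3 p.py
```

```text
stand
[6.50455e+02 3.70074e+02 1.70000e-01] res [[-0.1, 0.1], [-0.5, -0.1], [-0.0, -0.4], [0.1, -0.4]]
seat [547.45658996 352.42492427 230.        ]
roll
[638.918  85.831] res [[-0.3, 0.3], [-0.2, -0.6]]
cream
[629.474 223.104] res [[-0.7, -0.6], [0.6, -0.8]]
caddy
[ 4.31148e+02 -2.93395e+02  3.31400e+00  1.37000e-01] res [[-0.5, 0.0], [0.4, 0.2], [0.4, -0.1], [0.1, 0.3], [0.2, 0.4], [0.2, 0.0], [-0.3, 0.2], [0.6, -0.5], [-0.7, -0.8], [5.0, 18.0], [-4.1, -19.4]]
```

```bash
sed -i 's/(573,42),(0,-63,75)/(573,42),(0,63,75)/;s/(598,137),(0,63,75)/(598,137),(0,-63,75)/' p.py && python3 p.py | tail -1; python3 - <<'E'
import sys;sys.path.insert(0,'.')
E
```

```text
[ 4.31354e+02 -2.93292e+02  3.32400e+00  1.53000e-01] res [[-0.6, -0.0], [0.2, 0.2], [0.2, -0.1], [-0.1, 0.2], [0.3, 0.2], [0.4, 0.1], [-0.2, -0.1], [0.3, -0.7], [-0.9, -0.6], [0.7, -0.3], [0.1, -1.0]]
```

Request:
{"op": "carry_out", "data": {"plan": [{"tx": 30, "ty": -30, "rz": -0.1}, {"tx": 30, "ty": -35, "rz": -0.1}, {"tx": 35, "ty": -35, "rz": -0.1}, {"tx": 35, "ty": -35, "rz": -0.1}, {"tx": 35, "ty": -35, "rz": -0.1}, {"tx": 35, "ty": -35, "rz": -0.1}, {"tx": 35, "ty": -35, "rz": -0.1}, {"tx": 35, "ty": -35, "rz": -0.1}, {"tx": 35, "ty": -35, "rz": -0.1}, {"tx": 35, "ty": -40, "rz": -0.05}, {"tx": 30, "ty": -40}, {"tx": 4, "ty": -4}], "gripper": 0.4}}

```text
invalid input at $.plan[0]: expected keys tx, ty, tz, rx, ry, rz
```

Request:
{"op": "carry_out", "data": {"plan": [{"tx": 30, "ty": -30, "tz": 0, "rx": 0, "ry": 0, "rz": -0.1}, {"tx": 30, "ty": -35, "tz": 0, "rx": 0, "ry": 0, "rz": -0.1}, {"tx": 35, "ty": -35, "tz": 0, "rx": 0, "ry": 0, "rz": -0.1}, {"tx": 35, "ty": -35, "tz": 0, "rx": 0, "ry": 0, "rz": -0.1}, {"tx": 35, "ty": -35, "tz": 0, "rx": 0, "ry": 0, "rz": -0.1}, {"tx": 35, "ty": -35, "tz": 0, "rx": 0, "ry": 0, "rz": -0.1}, {"tx": 35, "ty": -35, "tz": 0, "rx": 0, "ry": 0, "rz": -0.1}, {"tx": 35, "ty": -35, "tz": 0, "rx": 0, "ry": 0, "rz": -0.1}, {"tx": 35, "ty": -35, "tz": 0, "rx": 0, "ry": 0, "rz": -0.1}, {"tx": 35, "ty": -40, "tz": 0, "rx": 0, "ry": 0, "rz": -0.045}, {"tx": 30, "ty": -40, "tz": 0, "rx": 0, "ry": 0, "rz": 0}, {"tx": 4, "ty": -4, "tz": 0, "rx": 0, "ry": 0, "rz": 0}], "gripper": 0.4}}

```text
time: 1.3
tool_pos: [601.2, 76.9, 225.5]
tcp_rot: [-3.141, 0.002, 1.744]
contact_force: [-0.2, 0.5, -0.0]
grip_width: 55.1
finger_force: 0.0
```

Request:
{"op": "carry_out", "data": {"plan": [{"tx": -2, "ty": 2, "tz": -30, "rx": 0, "ry": 0, "rz": 0}, {"tx": 0, "ty": 0, "tz": -40, "rx": 0, "ry": 0, "rz": 0}, {"tx": 0, "ty": 0, "tz": -40, "rx": 0, "ry": 0, "rz": 0}, {"tx": 0, "ty": 0, "tz": -30, "rx": 0, "ry": 0, "rz": 0}, {"tx": 0, "ty": 0, "tz": -20, "rx": 0, "ry": 0, "rz": 0}, {"tx": 0, "ty": 0, "tz": -10, "rx": 0, "ry": 0, "rz": 0}, {"tx": 0, "ty": 0, "tz": 0, "rx": 0, "ry": 0, "rz": 0}, {"tx": 0, "ty": 0, "tz": 0, "rx": 0, "ry": 0, "rz": 0}]}}

```text
time: 2.1
tool_pos: [597.2, 84.2, 57.7]
tcp_rot: [3.14, 0.0, 1.75]
contact_force: [0.8, -0.6, -0.4]
grip_width: 54.9
finger_force: 0.0
```

```bash
python3 - <<'E'
from plant import bot
import cv2,numpy as np
f=lambda n,x,y:cv2.resize(bot.capture(n)[y:y+120,x:x+100,::-1],None,fx=4,fy=4,interpolation=2)
cv2.imwrite("pics/e.png",np.hstack([f("top",215,115),f("side",190,190)]))
E
```

```text
(no output)
```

View pics/e.png

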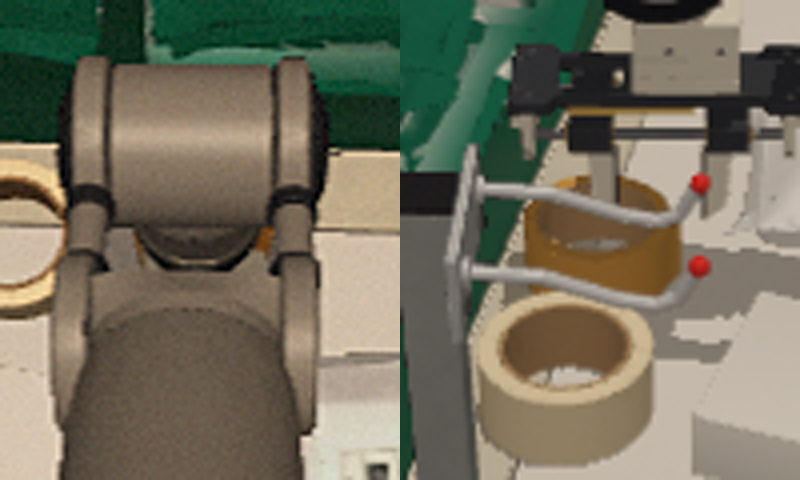

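The inner finger is above the core at about (605,170) in the side crop and the outer finger is in front of the roll, so I can descend.

Request:
{"op": "carry_out", "data": {"plan": [{"tx": 1, "ty": -2, "tz": -15, "rx": 0, "ry": 0, "rz": 0}, {"tx": 0, "ty": 0, "tz": -15, "rx": 0, "ry": 0, "rz": 0}, {"tx": 0, "ty": 0, "tz": -4, "rx": 0, "ry": 0, "rz": 0}, {"tx": 0, "ty": 0, "tz": 0, "rx": 0, "ry": 0, "rz": 0}, {"tx": 0, "ty": 0, "tz": 0, "rx": 0, "ry": 0, "rz": 0}]}}

```text
time: 2.7
tool_pos: [598.1, 81.8, 23.0]
tcp_rot: [3.141, 0.0, 1.75]
contact_force: [0.4, 0.4, 0.7]
grip_width: 55.3
finger_force: 0.0
```

Request:
{"op": "carry_out", "data": {"plan": [{"tx": 0, "ty": 0, "tz": 0, "rx": 0, "ry": 0, "rz": 0}, {"tx": 0, "ty": 0, "tz": 0, "rx": 0, "ry": 0, "rz": 0}, {"tx": 0, "ty": 0, "tz": 0, "rx": 0, "ry": 0, "rz": 0}, {"tx": 0, "ty": 0, "tz": 0, "rx": 0, "ry": 0, "rz": 0}, {"tx": 0, "ty": 0, "tz": 0, "rx": 0, "ry": 0, "rz": 0}, {"tx": 0, "ty": 0, "tz": 0, "rx": 0, "ry": 0, "rz": 0}], "gripper": 1}}

```text
time: 3.3
tool_pos: [597.6, 81.9, 22.7]
tcp_rot: [-3.141, -0.0, 1.75]
contact_force: [0.0, 0.1, 1.3]
grip_width: 11.8
finger_force: 8.8
```

Request:
{"op": "carry_out", "data": {"plan": [{"tx": 0, "ty": 0, "tz": 0, "rx": 0, "ry": 0, "rz": 0}, {"tx": 0, "ty": 0, "tz": 0, "rx": 0, "ry": 0, "rz": 0}, {"tx": 0, "ty": 0, "tz": 0, "rx": 0, "ry": 0, "rz": 0}]}}

```text
time: 3.6
tool_pos: [597.7, 81.9, 22.8]
tcp_rot: [3.141, -0.0, 1.75]
contact_force: [-0.7, 0.7, 1.9]
grip_width: 11.8
finger_force: 30.0
```

```bash
python3 - <<'E'
from plant import bot
import cv2,numpy as np
cv2.imwrite("pics/f.png",cv2.resize(bot.capture("side")[190:300,170:310,::-1],None,fx=5,fy=5,interpolation=2))
print(bot.get_obs())
E
```

```text
{'time': 3.65, 'joint_positions': array([ 9.21713976e-03,  7.00975456e-01,  1.52760842e+00,  7.51053953e-05,
        9.12860314e-01, -1.69868670e-01]), 'dq': array([-9.64807434e-06,  1.02629176e-03, -2.55096347e-04, -1.82755162e-03,
        1.25308509e-03, -5.35600369e-04]), 'tau': array([-4.06875545e-01, -5.42304468e+01, -1.89648664e+01, -4.86291619e-02,
       -6.23226631e-02,  4.88866086e-02]), 'tool_pos': array([597.76459594,  81.93198487,  22.79109416]), 'tcp_rot': array([ 3.14143628e+00, -3.34812087e-05,  1.74983622e+00]), 'contact_force': array([-0.69638396, -0.19273979,  0.50199948]), 'moment': array([-0.02712688,  0.09612213,  0.01341506]), 'finger_force': 29.98595265671611, 'grip_width': 11.498864205390374}
```

View pics/f.png

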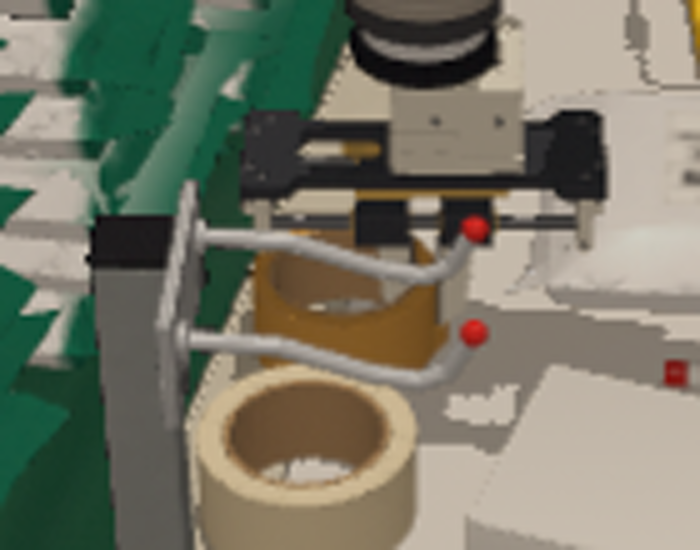

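The wall is pinched, at (390,280) in the crop. The wall really is about 12 mm thick, so the grasp radius is about 46 mm. I'll lift and carry it.

Request:
{"op": "carry_out", "data": {"plan": [{"tx": 0, "ty": 0, "tz": 5, "rx": 0, "ry": 0, "rz": 0}, {"tx": 0, "ty": 0, "tz": 15, "rx": 0, "ry": 0, "rz": 0}, {"tx": 0, "ty": 0, "tz": 25, "rx": 0, "ry": 0, "rz": 0}, {"tx": 0, "ty": 0, "tz": 30, "rx": 0, "ry": 0, "rz": 0}, {"tx": 0, "ty": 0, "tz": 30, "rx": 0, "ry": 0, "rz": 0}, {"tx": -5, "ty": -9, "tz": 30, "rx": 0, "ry": 0, "rz": 0}, {"tx": -10, "ty": -18, "tz": 15, "rx": 0, "ry": 0, "rz": 0}, {"tx": -14, "ty": -25, "tz": 0, "rx": 0, "ry": 0, "rz": 0}, {"tx": -14, "ty": -25, "tz": 0, "rx": 0, "ry": 0, "rz": 0}, {"tx": -14, "ty": -25, "tz": 0, "rx": 0, "ry": 0, "rz": 0}, {"tx": -14, "ty": -25, "tz": 0, "rx": 0, "ry": 0, "rz": 0}, {"tx": -14, "ty": -25, "tz": 0, "rx": 0, "ry": 0, "rz": 0}]}}

```text
time: 4.85
tool_pos: [511.9, -71.1, 172.9]
tcp_rot: [-3.142, 0.0, 1.75]
contact_force: [1.2, -0.1, -1.1]
grip_width: 11.8
finger_force: 30.0
```

Request:
{"op": "carry_out", "data": {"plan": [{"tx": -14, "ty": -25, "tz": 0, "rx": 0, "ry": 0, "rz": 0}, {"tx": -14, "ty": -25, "tz": 0, "rx": 0, "ry": 0, "rz": 0}, {"tx": -14, "ty": -25, "tz": 0, "rx": 0, "ry": 0, "rz": 0}, {"tx": -14, "ty": -25, "tz": 0, "rx": 0, "ry": 0, "rz": 0}, {"tx": -14, "ty": -25, "tz": 0, "rx": 0, "ry": 0, "rz": 0}, {"tx": -14, "ty": -25, "tz": 0, "rx": 0, "ry": 0, "rz": 0}, {"tx": -14, "ty": -25, "tz": 0, "rx": 0, "ry": 0, "rz": 0}, {"tx": -14, "ty": -25, "tz": 0, "rx": 0, "ry": 0, "rz": 0}, {"tx": -10, "ty": -20, "tz": 0, "rx": 0, "ry": 0, "rz": 0}, {"tx": -4, "ty": -11, "tz": 0, "rx": 0, "ry": 0, "rz": 0}, {"tx": 0, "ty": 0, "tz": 0, "rx": 0, "ry": 0, "rz": 0}, {"tx": 0, "ty": 0, "tz": 0, "rx": 0, "ry": 0, "rz": 0}]}}

```text
time: 6.05
tool_pos: [386.9, -300.6, 172.7]
tcp_rot: [3.141, -0.001, 1.75]
contact_force: [-0.4, -0.1, -0.8]
grip_width: 11.6
finger_force: 30.0
```

```bash
python3 - <<'E'
from plant import bot
import cv2,numpy as np
f=lambda n,x,y:cv2.resize(bot.capture(n)[y:y+120,x:x+100,::-1],None,fx=4,fy=4,interpolation=2)
cv2.imwrite("pics/g.png",np.hstack([f("top",350,160),f("side",285,110)]))
print(bot.get_obs()["tool_pos"],bot.get_obs()["grip_width"],bot.get_obs()["tcp_rot"])
E
```

```text
[ 387.16735213 -300.15605675  172.71918442] 11.53521100556034 [ 3.14146562e+00 -4.92296482e-04  1.75086374e+00]
```

View pics/g.png

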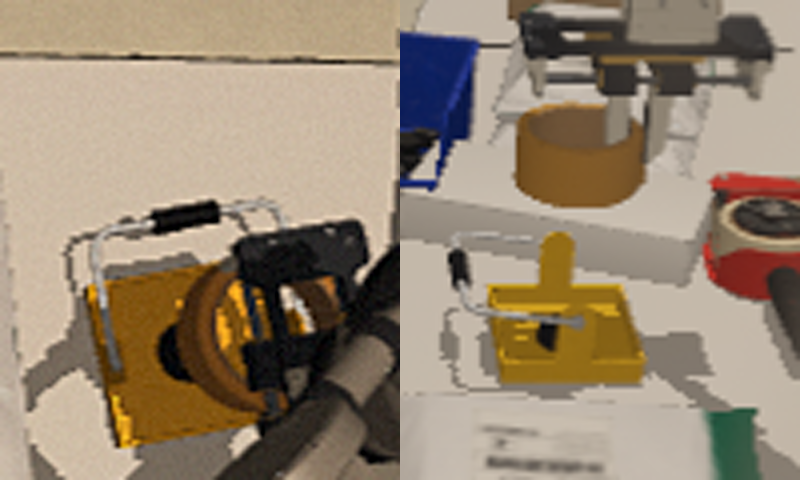

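The roll is held level. In the side crop it spans u 515–645 and v 103–207; in the top crop its left extent is at 177. The caddy and bail are undisturbed. Next I fit where the roll sits relative to the tool.

```bash
python3 - <<'E'
from h import *
th=np.linspace(0,2*np.pi,120)
def ext(n,x,R=51.5):
    P=np.vstack([np.c_[x[0]+R*np.cos(th),x[1]+R*np.sin(th),np.full(120,z)] for z in(x[2],x[2]+48)])
    q=proj(n,P);return np.r_[q.min(0),q.max(0)]
S=lambda u,v:np.array([(u-400)/4+285-.4,v/4+110-.4]);T=lambda u,v:np.array([u/4+350-.4,v/4+160-.4])
obs=np.r_[S(515,103),S(645,207),T(177,0)[0]]
f=lambda x:np.r_[ext("side",x),ext("top",x)[0]]-obs
for R in(0,):
    r=least_squares(f,[431,-293,150]);print(r.x,f(r.x))
tcp=np.array([387.1,-300.4]);d=r.x[:2]-tcp;print(d,np.hypot(*d),np.arctan2(d[1],d[0]))
# caddy hub check from same side/top picture
print(proj("top",[431.4,-293.3,22]),proj("side",caddy([431.35,-293.3,3.324,.153],'g')), S(459,268), proj("top",caddy([431.35,-293.3,3.324,.153],'g')),T(187,217))
E
```

```text
[ 431.24210397 -299.26208069  150.15528115] [-0.57325767 -0.76624825  0.54496559  0.80983357  0.08277329]
[44.14210397  1.13791931] 44.15676848710757 0.02577283928529247
[[397.42840585 246.95287376]] [[299.8671859  176.73652895]] [299.35 176.6 ] [[395.98295102 213.57691555]] [396.35 213.85]
```

Request:
{"op": "carry_out", "data": {"plan": [{"tx": 0, "ty": 2, "tz": -15, "rx": 0, "ry": 0, "rz": 0}, {"tx": 0, "ty": 3, "tz": -20, "rx": 0, "ry": 0, "rz": 0}, {"tx": 0, "ty": 0, "tz": -20, "rx": 0, "ry": 0, "rz": 0}, {"tx": 0, "ty": 0, "tz": -15, "rx": 0, "ry": 0, "rz": 0}, {"tx": 0, "ty": 0, "tz": -10, "rx": 0, "ry": 0, "rz": 0}, {"tx": 0, "ty": 0, "tz": -10, "rx": 0, "ry": 0, "rz": 0}, {"tx": 0, "ty": 0, "tz": -10, "rx": 0, "ry": 0, "rz": 0}, {"tx": 0, "ty": 0, "tz": 0, "rx": 0, "ry": 0, "rz": 0}]}}

```text
time: 6.95
tool_pos: [386.4, -295.5, 71.7]
tcp_rot: [-3.141, -0.002, 1.75]
contact_force: [-0.2, 1.3, -0.6]
grip_width: 11.4
finger_force: 30.0
```

```bash
python3 - <<'E'
from plant import bot
import cv2,numpy as np
f=lambda n,x,y:cv2.resize(bot.capture(n)[y:y+120,x:x+80,::-1],None,fx=5,fy=5,interpolation=2)
cv2.imwrite("pics/h.png",np.hstack([f("top",350,180),f("side",295,120)]))
E
```

```text
(no output)
```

View pics/h.png

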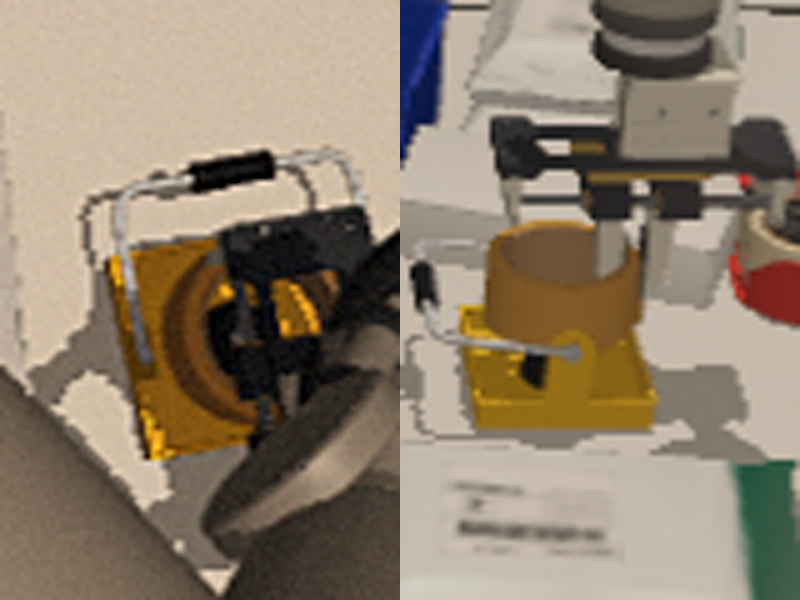

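Both rings are clearly visible: side extents u 485–641, top v 221; top-view left extent u 162. I refit before dropping it in.

```bash
python3 - <<'E'
from h import *
th=np.linspace(0,2*np.pi,120)
def ext(n,x,R=51.5):
    P=np.vstack([np.c_[x[0]+R*np.cos(th),x[1]+R*np.sin(th),np.full(120,z)] for z in(x[2],x[2]+48)])
    q=proj(n,P);return np.r_[q.min(0),q.max(0)]
obs=np.r_[85/5+295-.4,221/5+120-.4,241/5+295-.4,348/5+120-.4,162/5+350-.4]
f=lambda x:np.r_[ext("side",x),ext("top",x)[0]]-obs
r=least_squares(f,[431,-293,49]);print(r.x,f(r.x))
r=least_squares(lambda x:f(np.r_[x,49.2]),[431,-293]);print(r.x,f(np.r_[r.x,49.2]))
E
```

```text
[ 431.42518831 -293.78250611   51.64441136] [-0.72980605 -1.22203267  0.69095371  1.2829124   0.13026626]
[ 431.4961017  -295.36163705] [-0.74666702 -0.77644578  0.62068174  1.70042045  0.47639814]
```

Centred to about 1–2 mm. Lowering.

Request:
{"op": "carry_out", "data": {"plan": [{"tx": 0, "ty": 1, "tz": -8, "rx": 0, "ry": 0, "rz": 0}, {"tx": 0, "ty": 0, "tz": -8, "rx": 0, "ry": 0, "rz": 0}, {"tx": 0, "ty": 0, "tz": -8, "rx": 0, "ry": 0, "rz": 0}, {"tx": 0, "ty": 0, "tz": -8, "rx": 0, "ry": 0, "rz": 0}, {"tx": 0, "ty": 0, "tz": -7, "rx": 0, "ry": 0, "rz": 0}, {"tx": 0, "ty": 0, "tz": -3, "rx": 0, "ry": 0, "rz": 0}, {"tx": 0, "ty": 0, "tz": 0, "rx": 0, "ry": 0, "rz": 0}, {"tx": 0, "ty": 0, "tz": 0, "rx": 0, "ry": 0, "rz": 0}]}}

```text
time: 7.85
tool_pos: [386.9, -295.3, 30.8]
tcp_rot: [3.141, 0.0, 1.75]
contact_force: [-0.4, -0.1, -0.7]
grip_width: 11.5
finger_force: 30.0
```

Request:
{"op": "carry_out", "data": {"plan": [{"tx": 0, "ty": 0, "tz": -2, "rx": 0, "ry": 0, "rz": 0}, {"tx": 0, "ty": 0, "tz": -1, "rx": 0, "ry": 0, "rz": 0}, {"tx": 0, "ty": 0, "tz": 0, "rx": 0, "ry": 0, "rz": 0}]}}

```text
time: 8.15
tool_pos: [386.8, -295.2, 27.8]
tcp_rot: [3.141, 0.0, 1.75]
contact_force: [-0.9, -0.3, -1.0]
grip_width: 11.3
finger_force: 30.0
```

Request:
{"op": "carry_out", "data": {"plan": [{"tx": 0, "ty": 0, "tz": 0, "rx": 0, "ry": 0, "rz": 0}, {"tx": 0, "ty": 0, "tz": 0, "rx": 0, "ry": 0, "rz": 0}, {"tx": 0, "ty": 0, "tz": 0, "rx": 0, "ry": 0, "rz": 0}, {"tx": 0, "ty": 0, "tz": 0, "rx": 0, "ry": 0, "rz": 0}], "gripper": 0.6}}

```text
time: 8.55
tool_pos: [386.8, -295.2, 27.8]
tcp_rot: [3.141, 0.0, 1.75]
contact_force: [0.6, -0.2, -1.3]
grip_width: 35.4
finger_force: 0.0
```

Request:
{"op": "carry_out", "data": {"plan": [{"tx": 0, "ty": 0, "tz": 10, "rx": 0, "ry": 0, "rz": 0}, {"tx": 0, "ty": 0, "tz": 15, "rx": 0, "ry": 0, "rz": 0}, {"tx": 0, "ty": 0, "tz": 30, "rx": 0, "ry": 0, "rz": 0}, {"tx": 0, "ty": 0, "tz": 40, "rx": 0, "ry": 0, "rz": 0}, {"tx": 0, "ty": 0, "tz": 40, "rx": 0, "ry": 0, "rz": 0}, {"tx": 0, "ty": 0, "tz": 35, "rx": 0, "ry": 0, "rz": 0}, {"tx": 0, "ty": 0, "tz": 0, "rx": 0, "ry": 0, "rz": 0}]}}

```text
time: 9.25
tool_pos: [388.6, -296.9, 203.3]
tcp_rot: [3.136, 0.009, 1.75]
contact_force: [-0.0, 0.6, 0.3]
grip_width: 36.3
finger_force: 0.0
```

```bash
cat > q.py <<'E'
from h import *
from scipy import ndimage
x=[431.35,-293.3,3.324,.153]
pts=[]
for n in("top","side"):
    im=bot.capture(n);cv2.imwrite(f"pics/q_{n}.png",im[:,:,::-1])
    p=proj(n,caddy(x,'g'))[0];u,v=np.round(p).astype(int);w=im[v-10:v+11,u-10:u+11].max(2)<60
    l,k=ndimage.label(w);sz=ndimage.sum(w,l,range(1,k+1));c=ndimage.center_of_mass(l==1+np.argmax(sz))
    q=(u-10+c[1],v-10+c[0]);print(n,p,"grip",np.round(q,1),sz);pts.append((n,q,'g'))
fit(pts,lambda y,k:caddy([*(np.array(x[:2])+y[0]*np.array([np.cos(x[2]),np.sin(x[2])])+y[1]*np.array([-np.sin(x[2]),np.cos(x[2])])),x[2],y[2]],k),[0.,0.,.15])
im=cv2.cvtColor(bot.capture("side"),cv2.COLOR_RGB2HSV)[165:215,295:350]
for r in im[::4,::4]:print(' '.join(f"{a:2d}/{c//10:2d}" for a,b,c in r))
E
python3 q.py
```

```text
top [395.98295102 213.57691555] grip [396.  213.9] [89.]
side [299.8671859  176.73652895] grip [299.  176.2] [26.]
[-0.888 -0.369  0.17 ] res [[0.0, -0.6], [0.7, 0.1]]
16/15 16/15 16/15 16/15 16/15 17/15 16/15 16/15 17/16 16/19 17/20 17/20 17/20 17/20
16/14 17/15 17/15 16/12 15/17 16/18 16/15 21/14 18/15 16/15 17/15 16/15 16/16 16/15
17/19  0/ 2 17/19 17/18 17/14 16/14 18/14 21/14 21/15 16/15 16/15 16/15 16/15 16/15
17/19 150/ 2 16/19 16/19 16/19 17/18 17/17 16/13 16/14 18/16 18/14 16/14 17/14 17/14
16/19 13/ 9 17/19 23/20 22/16 16/ 9 15/10 15/10 15/10 16/10 15/ 9 17/11 17/19 17/19
17/19 17/18 16/19 21/14 19/11 17/10 15/10 15/10 16/11 15/10 15/ 9 17/11 17/15 16/19
16/18 16/19 16/19 19/11 16/10 18/12 16/12 16/11 19/11 21/14 17/12 17/11 18/17 17/19
17/12 17/19 17/19 17/12 16/10 17/11 17/12 17/12 21/14 21/14 17/12 17/11 19/13 17/19
17/13 16/14 17/18 18/12 20/12 17/11 17/12 18/13 21/14 21/14 17/12 17/11 20/11 16/12
17/19 17/19 17/19 17/12 21/14 21/14 21/14 21/14 21/14 21/14 21/14 21/14 21/14 17/12
17/19 17/14 17/19 17/19 20/14 20/14 20/14 20/14 21/14 20/14 20/14 20/14 20/14 17/19
15/19 16/19 16/19 16/18 15/18 17/17 15/13 16/13 17/15 17/19 17/19 17/19 16/19 17/19
16/19 16/19 17/19 17/19 17/19 17/19 17/19 17/19 17/19 16/19 16/19 16/19 16/19 17/19
```

Request:
{"op": "carry_out", "data": {"plan": [{"tx": 15, "ty": 2, "tz": -5, "rx": 0, "ry": 0, "rz": 0}, {"tx": 30, "ty": 4, "tz": -5, "rx": 0, "ry": 0, "rz": 0}, {"tx": 35, "ty": 5, "tz": -5, "rx": 0, "ry": 0, "rz": 0}, {"tx": 30, "ty": 4, "tz": -5, "rx": 0, "ry": 0, "rz": 0}, {"tx": 16, "ty": 2, "tz": -5, "rx": 0, "ry": 0, "rz": 0}, {"tx": 6, "ty": 1, "tz": -10, "rx": 0, "ry": 0, "rz": 0}, {"tx": 0, "ty": 0, "tz": -25, "rx": 0, "ry": 0, "rz": 0}, {"tx": 0, "ty": 0, "tz": -20, "rx": 0, "ry": 0, "rz": 0}, {"tx": 0, "ty": 0, "tz": -10, "rx": 0, "ry": 0, "rz": 0}, {"tx": 0, "ty": 0, "tz": 0, "rx": 0, "ry": 0, "rz": 0}, {"tx": 0, "ty": 0, "tz": 0, "rx": 0, "ry": 0, "rz": 0}], "gripper": 0.66}}

```text
time: 10.5
tool_pos: [518.8, -277.3, 107.9]
tcp_rot: [3.141, 0.0, 1.75]
contact_force: [0.8, -0.6, 0.4]
grip_width: 31.4
finger_force: 0.0
```

Request:
{"op": "carry_out", "data": {"plan": [{"tx": 0, "ty": 0, "tz": -15, "rx": 0, "ry": 0, "rz": 0}, {"tx": 0, "ty": 0, "tz": -15, "rx": 0, "ry": 0, "rz": 0}, {"tx": 0, "ty": 0, "tz": -10, "rx": 0, "ry": 0, "rz": 0}, {"tx": 0, "ty": 0, "tz": -7, "rx": 0, "ry": 0, "rz": 0}, {"tx": 0, "ty": 0, "tz": -2, "rx": 0, "ry": 0, "rz": 0}, {"tx": 0, "ty": 0, "tz": 0, "rx": 0, "ry": 0, "rz": 0}, {"tx": 0, "ty": 0, "tz": 0, "rx": 0, "ry": 0, "rz": 0}]}}

```text
time: 11.2
tool_pos: [519.1, -277.4, 59.4]
tcp_rot: [3.141, 0.001, 1.75]
contact_force: [0.3, -0.3, 0.9]
grip_width: 30.9
finger_force: 0.0
```

Request:
{"op": "carry_out", "data": {"plan": [{"tx": 0, "ty": 0, "tz": 0, "rx": 0, "ry": 0, "rz": 0}, {"tx": 0, "ty": 0, "tz": 0, "rx": 0, "ry": 0, "rz": 0}, {"tx": 0, "ty": 0, "tz": 0, "rx": 0, "ry": 0, "rz": 0}, {"tx": 0, "ty": 0, "tz": 0, "rx": 0, "ry": 0, "rz": 0}], "gripper": 1}}

```text
time: 11.6
tool_pos: [518.8, -277.2, 58.9]
tcp_rot: [3.141, 0.0, 1.75]
contact_force: [0.1, 0.0, 0.1]
grip_width: 14.8
finger_force: 30.0
```

Request:
{"op": "carry_out", "data": {"plan": [{"tx": -2.9, "ty": -0.5, "tz": 12.5, "rx": 0, "ry": 0, "rz": 0}, {"tx": -4.5, "ty": -0.8, "tz": 12, "rx": 0, "ry": 0, "rz": 0}, {"tx": -6.1, "ty": -1.1, "tz": 11.2, "rx": 0, "ry": 0, "rz": 0}, {"tx": -7.6, "ty": -1.4, "tz": 10.3, "rx": 0, "ry": 0, "rz": 0}, {"tx": -8.9, "ty": -1.6, "tz": 9.1, "rx": 0, "ry": 0, "rz": 0}, {"tx": 0, "ty": 0, "tz": 0, "rx": 0, "ry": 0, "rz": 0}]}}

```text
time: 12.2
tool_pos: [488.2, -283.2, 115.7]
tcp_rot: [3.14, 0.002, 1.749]
contact_force: [0.6, 1.2, 1.5]
grip_width: 15.0
finger_force: 30.0
```

Request:
{"op": "carry_out", "data": {"plan": [{"tx": -10, "ty": -1.8, "tz": 7.7, "rx": 0, "ry": 0, "rz": 0}, {"tx": -11, "ty": -2, "tz": 6.2, "rx": 0, "ry": 0, "rz": 0}, {"tx": -11.7, "ty": -2.2, "tz": 4.6, "rx": 0, "ry": 0, "rz": 0}, {"tx": -12.2, "ty": -2.2, "tz": 2.9, "rx": 0, "ry": 0, "rz": 0}, {"tx": -12.4, "ty": -2.3, "tz": 1.1, "rx": 0, "ry": 0, "rz": 0}, {"tx": 0, "ty": 0, "tz": 0, "rx": 0, "ry": 0, "rz": 0}, {"tx": 0, "ty": 0, "tz": 0, "rx": 0, "ry": 0, "rz": 0}]}}

```text
time: 12.9
tool_pos: [430.6, -294.0, 137.3]
tcp_rot: [3.141, 0.002, 1.749]
contact_force: [-0.2, -0.0, 8.5]
grip_width: 15.0
finger_force: 30.0
```

Request:
{"op": "carry_out", "data": {"plan": [{"tx": 0, "ty": 0, "tz": 3, "rx": 0, "ry": 0, "rz": 0}, {"tx": 0, "ty": 0, "tz": 4, "rx": 0, "ry": 0, "rz": 0}, {"tx": 0, "ty": 0, "tz": 8, "rx": 0, "ry": 0, "rz": 0}, {"tx": 0, "ty": 0, "tz": 12, "rx": 0, "ry": 0, "rz": 0}, {"tx": 0, "ty": 0, "tz": 18, "rx": 0, "ry": 0, "rz": 0}, {"tx": 0, "ty": 0, "tz": 20, "rx": 0, "ry": 0, "rz": 0}, {"tx": 0, "ty": 0, "tz": 20, "rx": 0, "ry": 0, "rz": 0}, {"tx": 0, "ty": 0, "tz": 20, "rx": 0, "ry": 0, "rz": 0}, {"tx": 0, "ty": 0, "tz": 15, "rx": 0, "ry": 0, "rz": 0}, {"tx": 0, "ty": 0, "tz": 9, "rx": 0, "ry": 0, "rz": 0}, {"tx": 0, "ty": 0, "tz": 4, "rx": 0, "ry": 0, "rz": 0}, {"tx": 0, "ty": 0, "tz": 0, "rx": 0, "ry": 0, "rz": 0}]}}

```text
time: 14.1
tool_pos: [431.4, -292.9, 269.5]
tcp_rot: [3.141, 0.0, 1.75]
contact_force: [0.6, 0.6, -5.8]
grip_width: 14.7
finger_force: 30.0
```

Request:
{"op": "carry_out", "data": {"plan": [{"tx": 0, "ty": 4, "tz": 0, "rx": 0, "ry": 0, "rz": 0}, {"tx": 0, "ty": 8, "tz": 0, "rx": 0, "ry": 0, "rz": 0}, {"tx": 1, "ty": 12, "tz": 0, "rx": 0, "ry": 0, "rz": 0}, {"tx": 1, "ty": 16, "tz": 0, "rx": 0, "ry": 0, "rz": 0}, {"tx": 1, "ty": 20, "tz": 0, "rx": 0, "ry": 0, "rz": 0}, {"tx": 1, "ty": 20, "tz": 0, "rx": 0, "ry": 0, "rz": 0}, {"tx": 1, "ty": 20, "tz": 0, "rx": 0, "ry": 0, "rz": 0}, {"tx": 1, "ty": 20, "tz": 0, "rx": 0, "ry": 0, "rz": 0}, {"tx": 1, "ty": 20, "tz": 0, "rx": 0, "ry": 0, "rz": 0}, {"tx": 1, "ty": 20, "tz": 0, "rx": 0, "ry": 0, "rz": 0}, {"tx": 1, "ty": 20, "tz": 0, "rx": 0, "ry": 0, "rz": 0}, {"tx": 1, "ty": 20, "tz": 0, "rx": 0, "ry": 0, "rz": 0}]}}

```text
time: 15.3
tool_pos: [441.0, -90.9, 269.4]
tcp_rot: [3.141, -0.0, 1.751]
contact_force: [0.0, -0.6, -5.1]
grip_width: 15.1
finger_force: 30.0
```

Request:
{"op": "carry_out", "data": {"plan": [{"tx": 1, "ty": 20, "tz": 0, "rx": 0, "ry": 0, "rz": 0}, {"tx": 1, "ty": 20, "tz": 0, "rx": 0, "ry": 0, "rz": 0}, {"tx": 1, "ty": 20, "tz": 0, "rx": 0, "ry": 0, "rz": 0}, {"tx": 1, "ty": 20, "tz": 0, "rx": 0, "ry": 0, "rz": 0}, {"tx": 1, "ty": 20, "tz": 0, "rx": 0, "ry": 0, "rz": 0}, {"tx": 1, "ty": 20, "tz": 0, "rx": 0, "ry": 0, "rz": 0}, {"tx": 1, "ty": 20, "tz": 0, "rx": 0, "ry": 0, "rz": 0}, {"tx": 1, "ty": 20, "tz": 0, "rx": 0, "ry": 0, "rz": 0}, {"tx": 1, "ty": 20, "tz": 0, "rx": 0, "ry": 0, "rz": 0}, {"tx": 1, "ty": 20, "tz": 0, "rx": 0, "ry": 0, "rz": 0}, {"tx": 1, "ty": 20, "tz": 0, "rx": 0, "ry": 0, "rz": 0}, {"tx": 1, "ty": 20, "tz": 0, "rx": 0, "ry": 0, "rz": 0}]}}

```text
time: 16.5
tool_pos: [452.4, 148.8, 269.4]
tcp_rot: [-3.142, -0.0, 1.751]
contact_force: [0.8, -0.9, -4.9]
grip_width: 15.4
finger_force: 30.0
```

Request:
{"op": "carry_out", "data": {"plan": [{"tx": 1, "ty": 20, "tz": 0, "rx": 0, "ry": 0, "rz": 0}, {"tx": 1, "ty": 20, "tz": 0, "rx": 0, "ry": 0, "rz": 0}, {"tx": 1, "ty": 20, "tz": 0, "rx": 0, "ry": 0, "rz": 0}, {"tx": 1, "ty": 20, "tz": 0, "rx": 0, "ry": 0, "rz": 0}, {"tx": 1, "ty": 20, "tz": 0, "rx": 0, "ry": 0, "rz": 0}, {"tx": 1, "ty": 20, "tz": 0, "rx": 0, "ry": 0, "rz": 0}, {"tx": 0, "ty": 18, "tz": 0, "rx": 0, "ry": 0, "rz": 0}, {"tx": 0, "ty": 14, "tz": 0, "rx": 0, "ry": 0, "rz": 0}, {"tx": 0, "ty": 10, "tz": 0, "rx": 0, "ry": 0, "rz": 0}, {"tx": 0, "ty": 5, "tz": 0, "rx": 0, "ry": 0, "rz": 0}, {"tx": 0, "ty": 0, "tz": 0, "rx": 0, "ry": 0, "rz": 0}, {"tx": 0, "ty": 0, "tz": 0, "rx": 0, "ry": 0, "rz": 0}]}}

```text
time: 17.7
tool_pos: [459.4, 313.5, 269.3]
tcp_rot: [-3.141, 0.001, 1.75]
contact_force: [0.0, -1.0, -5.4]
grip_width: 15.2
finger_force: 30.0
```

Request:
{"op": "carry_out", "data": {"plan": [{"tx": 0, "ty": 6, "tz": 0, "rx": 0, "ry": 0, "rz": 0}, {"tx": 0, "ty": 10, "tz": 0, "rx": 0, "ry": 0, "rz": 0}, {"tx": 3, "ty": 7, "tz": 0, "rx": 0, "ry": 0, "rz": 0}, {"tx": 7, "ty": 2, "tz": 0, "rx": 0, "ry": 0, "rz": 0}, {"tx": 12, "ty": 2, "tz": 0, "rx": 0, "ry": 0, "rz": 0}, {"tx": 15, "ty": 3, "tz": 0, "rx": 0, "ry": 0, "rz": 0}, {"tx": 15, "ty": 3, "tz": 0, "rx": 0, "ry": 0, "rz": 0}, {"tx": 15, "ty": 3, "tz": 0, "rx": 0, "ry": 0, "rz": 0}, {"tx": 12, "ty": 2, "tz": 0, "rx": 0, "ry": 0, "rz": 0}, {"tx": 6, "ty": 1, "tz": 0, "rx": 0, "ry": 0, "rz": 0}, {"tx": 3, "ty": 0, "tz": 0, "rx": 0, "ry": 0, "rz": 0}, {"tx": 0, "ty": 0, "tz": 0, "rx": 0, "ry": 0, "rz": 0}]}}

```text
time: 18.9
tool_pos: [547.6, 352.9, 269.0]
tcp_rot: [-3.141, 0.0, 1.75]
contact_force: [0.8, -0.6, -7.1]
grip_width: 15.0
finger_force: 30.0
```

```bash
python3 - <<'E'
from plant import bot
import cv2,numpy as np
f=lambda n,x,y:cv2.resize(bot.capture(n)[y:y+150,x:x+100,::-1],None,fx=4,fy=4,interpolation=2)
cv2.imwrite("pics/k.png",np.hstack([f("top",90,90),f("side",200,170)]))
print(bot.get_obs()["contact_force"])
E
```

```text
[-0.23812748  0.66038057 -5.36533379]
```

View pics/k.png

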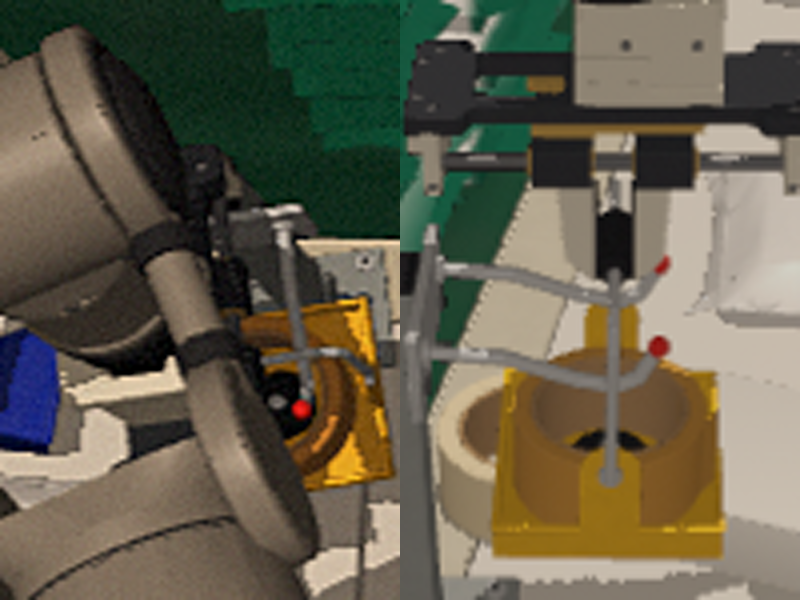

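Side crop: the caddy hangs level with the roll flat round the hub. The crossbar is at u≈614, above the crooks at (615,298) and (618,388). The black grip spans v≈205–280, between the fingers. I'll check that centring numerically.

```bash
python3 - <<'E'
from h import *
d=np.array([-np.sin(.174),np.cos(.174),0])
for z in(282,):
  for k in(-23,-11.5,0,23,54,57):
    p=proj("side",np.array([547.5,352.6,z])+k*d)[0];print(k,(p+.4-[200,170])*4+[400,0])
for k in(-35,35):print("crook",(proj("side",np.array([547.5,352.4,223])+k*d)[0]+.4-[200,170])*4+[400,0])
print("pivot",(proj("side",np.array([547.5,352.6,192])+63*d)[0]+.4-[200,170])*4+[400,0])
im=cv2.imread("pics/k.png");print([(v,im[v,612:618].max(1).mean().round()) for v in range(190,300,4)])
E
```

```text
-23 [617.25753526 220.72613387]
-11.5 [616.81688497 233.62591   ]
0 [616.36774193 246.78482401]
23 [615.44299809 273.91136832]
54 [614.13765651 312.27974725]
57 [614.00756581 316.10853684]
crook [618.33605065 301.4700087 ]
crook [615.71745784 385.56312575]
pivot [614.88966176 471.61204438]
[(190, np.float64(108.0)), (194, np.float64(110.0)), (198, np.float64(116.0)), (202, np.float64(144.0)), (206, np.float64(98.0)), (210, np.float64(27.0)), (214, np.float64(16.0)), (218, np.float64(17.0)), (222, np.float64(18.0)), (226, np.float64(17.0)), (230, np.float64(18.0)), (234, np.float64(16.0)), (238, np.float64(18.0)), (242, np.float64(18.0)), (246, np.float64(17.0)), (250, np.float64(17.0)), (254, np.float64(17.0)), (258, np.float64(19.0)), (262, np.float64(21.0)), (266, np.float64(34.0)), (270, np.float64(92.0)), (274, np.float64(108.0)), (278, np.float64(106.0)), (282, np.float64(104.0)), (286, np.float64(104.0)), (290, np.float64(108.0)), (294, np.float64(107.0)), (298, np.float64(106.0))]
```

Centred within a couple of mm. Lowering.

Request:
{"op": "carry_out", "data": {"plan": [{"tx": 0, "ty": 0, "tz": -4, "rx": 0, "ry": 0, "rz": 0}, {"tx": 0, "ty": 0, "tz": -8, "rx": 0, "ry": 0, "rz": 0}, {"tx": 0, "ty": 0, "tz": -8, "rx": 0, "ry": 0, "rz": 0}, {"tx": 0, "ty": 0, "tz": -8, "rx": 0, "ry": 0, "rz": 0}, {"tx": 0, "ty": 0, "tz": -8, "rx": 0, "ry": 0, "rz": 0}, {"tx": 0, "ty": 0, "tz": -6, "rx": 0, "ry": 0, "rz": 0}, {"tx": 0, "ty": 0, "tz": -3, "rx": 0, "ry": 0, "rz": 0}, {"tx": 0, "ty": 0, "tz": 0, "rx": 0, "ry": 0, "rz": 0}, {"tx": 0, "ty": 0, "tz": 0, "rx": 0, "ry": 0, "rz": 0}]}}

```text
time: 19.9
tool_pos: [547.5, 353.0, 224.6]
tcp_rot: [3.141, -0.0, 1.75]
contact_force: [-0.8, -0.2, -4.9]
grip_width: 15.2
finger_force: 30.0
```

Request:
{"op": "carry_out", "data": {"plan": [{"tx": 0, "ty": 0, "tz": -2, "rx": 0, "ry": 0, "rz": 0}, {"tx": 0, "ty": 0, "tz": -1.5, "rx": 0, "ry": 0, "rz": 0}, {"tx": 0, "ty": 0, "tz": 0, "rx": 0, "ry": 0, "rz": 0}, {"tx": 0, "ty": 0, "tz": 0, "rx": 0, "ry": 0, "rz": 0}]}}

```text
time: 20.3
tool_pos: [547.5, 353.0, 220.9]
tcp_rot: [3.141, 0.0, 1.75]
contact_force: [0.4, -0.7, -6.3]
grip_width: 14.9
finger_force: 30.0
```

Request:
{"op": "carry_out", "data": {"plan": [{"tx": 0, "ty": 0, "tz": -1.5, "rx": 0, "ry": 0, "rz": 0}, {"tx": 0, "ty": 0, "tz": -1, "rx": 0, "ry": 0, "rz": 0}, {"tx": 0, "ty": 0, "tz": 0, "rx": 0, "ry": 0, "rz": 0}, {"tx": 0, "ty": 0, "tz": 0, "rx": 0, "ry": 0, "rz": 0}]}}

```text
time: 20.7
tool_pos: [547.4, 353.0, 218.3]
tcp_rot: [-3.142, 0.0, 1.75]
contact_force: [-0.6, 0.4, -5.8]
grip_width: 14.9
finger_force: 30.0
```

Request:
{"op": "carry_out", "data": {"plan": [{"tx": 0, "ty": 0, "tz": -1, "rx": 0, "ry": 0, "rz": 0}, {"tx": 0, "ty": 0, "tz": -0.5, "rx": 0, "ry": 0, "rz": 0}, {"tx": 0, "ty": 0, "tz": 0, "rx": 0, "ry": 0, "rz": 0}, {"tx": 0, "ty": 0, "tz": 0, "rx": 0, "ry": 0, "rz": 0}]}}

```text
time: 21.1
tool_pos: [547.6, 353.1, 217.6]
tcp_rot: [3.14, -0.0, 1.75]
contact_force: [-0.3, -0.4, 0.7]
grip_width: 15.0
finger_force: 30.0
```

The load has transferred to the prongs. Releasing.

Request:
{"op": "carry_out", "data": {"plan": [{"tx": 0, "ty": 0, "tz": 0, "rx": 0, "ry": 0, "rz": 0}, {"tx": 0, "ty": 0, "tz": 0, "rx": 0, "ry": 0, "rz": 0}, {"tx": 0, "ty": 0, "tz": 0, "rx": 0, "ry": 0, "rz": 0}, {"tx": 0, "ty": 0, "tz": 0, "rx": 0, "ry": 0, "rz": 0}, {"tx": 0, "ty": 0, "tz": 0, "rx": 0, "ry": 0, "rz": 0}], "gripper": 0.55}}

```text
time: 21.6
tool_pos: [547.5, 353.0, 216.8]
tcp_rot: [3.141, -0.0, 1.75]
contact_force: [0.4, -0.5, -0.3]
grip_width: 41.0
finger_force: 0.0
```

Request:
{"op": "carry_out", "data": {"plan": [{"tx": 0, "ty": 0, "tz": 4, "rx": 0, "ry": 0, "rz": 0}, {"tx": 0, "ty": 0, "tz": 8, "rx": 0, "ry": 0, "rz": 0}, {"tx": 0, "ty": 0, "tz": 12, "rx": 0, "ry": 0, "rz": 0}, {"tx": 0, "ty": 0, "tz": 20, "rx": 0, "ry": 0, "rz": 0}, {"tx": 0, "ty": 0, "tz": 25, "rx": 0, "ry": 0, "rz": 0}, {"tx": -10, "ty": -5, "tz": 20, "rx": 0, "ry": 0, "rz": 0}, {"tx": -20, "ty": -10, "tz": 10, "rx": 0, "ry": 0, "rz": 0}, {"tx": -30, "ty": -20, "tz": 0, "rx": 0, "ry": 0, "rz": 0}, {"tx": -30, "ty": -25, "tz": 0, "rx": 0, "ry": 0, "rz": 0}, {"tx": -30, "ty": -30, "tz": 0, "rx": 0, "ry": 0, "rz": 0}, {"tx": -20, "ty": -30, "tz": 0, "rx": 0, "ry": 0, "rz": 0}, {"tx": 0, "ty": -20, "tz": 0, "rx": 0, "ry": 0, "rz": 0}]}}

```text
time: 22.8
tool_pos: [405.2, 211.8, 317.8]
tcp_rot: [3.139, -0.0, 1.751]
contact_force: [1.2, -1.2, 0.4]
grip_width: 41.2
finger_force: 0.0
```

Request:
{"op": "carry_out", "data": {"plan": [{"tx": 0, "ty": -30, "tz": 0, "rx": 0, "ry": 0, "rz": 0}, {"tx": 0, "ty": -40, "tz": 0, "rx": 0, "ry": 0, "rz": 0}, {"tx": 0, "ty": -40, "tz": 0, "rx": 0, "ry": 0, "rz": 0}, {"tx": 0, "ty": -30, "tz": 0, "rx": 0, "ry": 0, "rz": 0}, {"tx": 0, "ty": -10, "tz": 0, "rx": 0, "ry": 0, "rz": 0}, {"tx": 0, "ty": 0, "tz": 0, "rx": 0, "ry": 0, "rz": 0}, {"tx": 0, "ty": 0, "tz": 0, "rx": 0, "ry": 0, "rz": 0}, {"tx": 0, "ty": 0, "tz": 0, "rx": 0, "ry": 0, "rz": 0}, {"tx": 0, "ty": 0, "tz": 0, "rx": 0, "ry": 0, "rz": 0}, {"tx": 0, "ty": 0, "tz": 0, "rx": 0, "ry": 0, "rz": 0}, {"tx": 0, "ty": 0, "tz": 0, "rx": 0, "ry": 0, "rz": 0}, {"tx": 0, "ty": 0, "tz": 0, "rx": 0, "ry": 0, "rz": 0}]}}

```text
time: 24.0
tool_pos: [407.4, 63.2, 315.8]
tcp_rot: [-3.142, -0.0, 1.75]
contact_force: [0.6, -1.3, 0.1]
grip_width: 41.3
finger_force: 0.0
```

My ten views are used up, so I check position and stillness numerically.

```bash
cat > v.py <<'E'
from h import *
from scipy import ndimage
seat=np.array([547.46,352.42,230]);yw=.17
pts=[]
for n in("top","side"):
    a=bot.capture(n).astype(int)
    for _ in range(6):b=bot.capture(n).astype(int)
    p=proj(n,seat)[0];u,v=np.round(p).astype(int)
    w=b[v-14:v+15,u-14:u+15].max(2)<60
    l,k=ndimage.label(w);sz=ndimage.sum(w,l,range(1,k+1));c=ndimage.center_of_mass(l==1+np.argmax(sz))
    D=np.abs(ndimage.uniform_filter((a-b).mean(2),3))[v-40:v+60,u-60:u+60]
    print(n,p.round(1),"grip",(u-14+c[1],v-14+c[0]),sz,"maxdiff",D.max().round(1))
    pts.append((n,(u-14+c[1],v-14+c[0]),0))
    h=cv2.cvtColor(b.astype(np.uint8),cv2.COLOR_RGB2HSV)
    y=(h[...,0]>18)&(h[...,0]<28)&(h[...,1]>180);y=y[max(v-60,0):v+70,u-60:u+60];l,k=ndimage.label(y)
    i=np.argmax(ndimage.sum(y,l,range(1,k+1)))+1;r,cc=np.where(l==i);box=[cc.min()+u-60,r.min()+max(v-60,0),cc.max()+u-60,r.max()+max(v-60,0)]
    P=[np.array([seat[0],seat[1],80])+rz(yw,(sx*58,sy*64,z)) for sx in(-1,1) for sy in(-1,1) for z in(0,22)]+[np.array([seat[0],seat[1],80])+rz(yw,(0,s*63,75)) for s in(-1,1)]
    q=proj(n,P);print(" yellow box",box,"expected",q.min(0).round(),q.max(0).round())
r=fit(pts,lambda x,k:x,list(seat))
E
python3 v.py
```

```text
top [151.1 186.8] grip (np.float64(150.7948717948718), np.float64(188.5897435897436)) [  9. 195.   2.   1.  62.   2.] maxdiff 4.7
 yellow box [np.int64(143), np.int64(193), np.int64(191), np.int64(221)] expected [134. 173.] [192. 223.]
side [253.9 252.4] grip (np.float64(253.03636363636363), np.float64(251.4181818181818)) [110.] maxdiff 1.0
 yellow box [np.int64(225), np.int64(280), np.int64(281), np.int64(321)] expected [225. 262.] [282. 329.]
[547.008 352.546 232.165] res [[-0.0, -1.8], [1.0, 0.2]]
```

The grip is in the seat to within about 2 mm, and the caddy's outline matches a level, still hang. Handing in.

```bash
python3 -c "
from plant import bot
print(bot.close_job())"
```

```text
the job is handed in; nothing more can be done
None
```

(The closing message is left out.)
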